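# Unbolt the coil guard and hold its gate ajar

### The job

Open the little gate of the guard round the copper coil: its barrel bolt sags so that the square nose is caught behind the keeper's bent-up lip, so lift the bolt by its ball knob while drawing it out of the keeper, then swing the gate out towards you to about 20 degrees. The gate closes itself, so keep hold: finish with the gripper still holding the gate (or its knob) ajar and still, and leave the control box, screwdriver and mug where they are.

Things in the scene. Friction and masses are not known exactly. Their poses are not given: they have to be found in the camera images.
- guard: Fixed see-through fence, 280 wide, 220 deep, 130 mm high, round a copper coil. Origin on the table in the line of the shut gate. Axes: z up; -x is where the gate faces and opens (to the robot); +y runs along the shut gate from latch to hinge, the way the bolt is drawn. Latch stile (150 mm high) at y = -109 mm, hinge post at y = +140 mm.
- keeper (a point): Middle of the top edge of the keeper's bent-up lip, z = 165 mm. The steel keeper sits on the latch stile, open above; the lip, 5 mm thick, crosses the bolt's way between the nose and the gate. Its front wall (robot side, up to z = 192 mm) keeps the nose, and so the gate, from coming out until the bolt is drawn.
- leaf: The gate's leaf with the bolt it carries: aluminium frame and clear pane, 212 mm wide, 18 mm thick, top at z = 150 mm; it swings with joint gate. Its origin lies on the hinge axis at table height, and at rest shut its axes are those of the guard.
- hinge (a point): Point on the gate's upright hinge axis, at the top of the hinge post (z = 150 mm).
- knob (a point): Centre of the bolt's black ball knob, 22 mm across, on a 10 mm thick steel post standing 50 mm up from the rod; at the start about 226 mm above the table, 187 mm from the hinge axis, straight over the gate's top rail, with free room all round. It moves with bolt and gate. Grip it from above.
- nose (a point): Centre line of the rod in the middle of its square steel nose (12 mm wide, 18 mm long, reaching 16 mm below this point), 176 mm from the rod's tail pivot.
- bolt (a joint): Draw of the bolt along the gate towards the hinge, m: 0 to 0.003 at the start (fully in), 0.05 fully drawn; the knob travels with it. Rubs with about 1 N. A hanging nose catches on the lip at about 0.004; from 0.025 on the nose is out of the keeper and the gate is free.
- rod (a joint): Lift of the sagging rod about its tail pivot, rad: 0 = hanging, 0.136 = upper stop. It falls back if not held (about 2 N at the knob). The knob is 110 mm along the rod: about 8 mm of lift there (0.07 rad) takes the nose over the lip, 15 mm reaches the stop; full lift also tips the knob 7 mm towards the hinge.
- gate (a joint): Opening angle of the gate, rad: 0 = shut, 1.2 = stop. It turns clockwise seen from above, so the knob moves towards the robot. A spring pulls it shut with about 0.15 N m at 0 and 0.5 N m at 0.35.
- meter: Bystander: grey control box with a small green display, 115 x 130 x 50 mm, loose on the table beyond the latch side. Origin under its centre.
- screwdriver: Bystander: screwdriver 170 mm long lying on the table beyond the hinge side.
- mug: Bystander: white mug, 80 mm across, 90 mm high, beyond the hinge side, farther from the robot than the screwdriver. Origin under its centre.

How it is judged:
By the outcome, as a careful person would: the job done as asked, in the order asked, and still so for the second after the job is handed in, while the arm keeps its last pose, push and grip.
It also fails if it takes over 32 s, if anything falls off the work surface, if the arm or the gripper's body presses on something with over 40 N, if the wrist force passes 120 N, or if a joint passes its speed limit or range.

### The arm

A 6-joint arm with a two-finger parallel gripper is mounted at the origin on the work surface. World frame = base frame: x ahead of the robot, y to its left, z up, the work surface at z = 0. Lengths are in m, angles in degrees, forces in N, time in s.
With the tool pointing down it reaches from about 0.35 to 0.875 m from the base axis. Payload 4.2 kg.
Tool frame: the origin (TCP) lies where the fingers leave the gripper's body, on its centre line; the fingertips stand 70 mm ahead of it and the grasp point (between the pads) lies 51 mm ahead of it; z points along the fingers, y is the direction in which the jaws open and shut (so a half turn about z gives the same grasp; the last joint's range is limited). The gripper opens to 87 mm and grips with 3 to 60 N. Pads are 19 mm wide; open, the fingers measure 117 mm over their backs; the gripper's body (75 mm by 190 mm) begins 51 mm behind the grasp point.
Start: joints at [83.113, 22.042, 0.453, 0, -68.411, -14.817], TCP at [0.231, 0.581, 0.292] pointing down, gripper open.
Joint ranges: [-179.83, 179.83], [-69.29, 118.12], [-61.27, 80.66], [-181.25, 117.63], [-171.15, -9.14], [-177.46, 177.46]. Speed limits (degrees/s): [159.86, 159.86, 180, 180, 180, 180].

### API

Orientations are given as a 3x3 rotation matrix whose columns are the frame's x, y, z axes.
In Python, from station import sense, capture, camera_model, finish_job gives the robot as it stands.
- The arm moves only by the shell command python3 -m inch 'ROWS'. ROWS is JSON, a list of rows, each an object with "hand": the closure, from 0 (fully open) to 1 (shut); "slide": the shift along the world's x, y, z in cm, a list of three; "yaw": the turn about the world's z in rad. A call has 1 to 10 rows; each row is the pose to reach, as a shift and turn from the pose commanded when the call began; what a row does not reach only later rows make up. A row lasts 1/8 s, in which the tool goes at most 62.5 mm and 10.7 degrees, less where a joint would pass 70% of its speed; a pose out of reach is approached as far as the arm can. A call with a gripper value outside its range is refused whole. The fingers move at their own pace and stop on an object; the grip force is fixed at half the most. Time passes only in rows, so rows that repeat a pose let the fingers close. It gives the time, the measured TCP pose, the force and the opening at its end, in the units of the state.
- sense(): the state, without advancing time (a new reading comes with each control period).
- capture(name): name is "scene" or "top" or "wrist"; returns the picture (480x640x3 uint8, blue, green, red); there is no depth.
- camera_model(name): a dict with "mtx" (3x3 intrinsics, pixels), "xyz" and "orientation" of the camera in the world; the wrist camera has in their place "tool_from_camera" (4x4, takes a point from camera to tool coordinates, whose origin is the TCP and whose axes are the flange's). Camera axes: x right, y up, looking along -z (the intrinsics and any distortion apply to the point x, -y, -z); pixel columns grow to the right and rows downward; lengths in m; the calibration is good to about 2 mm. A picture is of the moment at which its call begins: read the wrist's pose just before it. camera_model takes no time and is no camera call.
- finish_job(): hands the job in, once; it reports no verdict.
The state is a dict: "time_s": time; "joints": joint angles; "joint_velocities": joint speeds; "effort": joint torques, N m; "tcp_pos": TCP position; "ee_rot": TCP orientation; "wrist_force": force on the tool from outside, world axes, zero at the start; "moment": the same for the moment, N m; "gripper_width": opening from 0.0 (shut) to 1.0 (fully open).
Only numpy, scipy, OpenCV 4.12 (cv2) and the standard library are available. Lean on these libraries where they do the work, as an engineer would, in place of code of your own. Each camera call takes 0.05 s, during which the arm holds its last target. There are 200 camera calls.

## Working session

There is one attempt and no reset: what is moved stays moved. The work goes in short steps, Python scripts to look and compute and a shell command to move; the robot and the scene stay as the last step left them, time stands still between calls to the robot, and variables do not carry over. Pictures are saved under pics/ and viewed, about 8 in all and at most 12, crops included, and the job is handed in when it is done.

```bash
mkdir -p pics
cat > h.py <<'E'
import numpy as np, cv2
from station import sense, capture, camera_model
def cam(n, s=None):
    m=camera_model(n); K=np.array(m["mtx"])
    if "xyz" in m: R=np.array(m["orientation"]);t=np.array(m["xyz"])
    else:
        T=np.array(m["tool_from_camera"]); Rt=np.array(s["ee_rot"]); R=Rt@T[:3,:3]; t=np.array(s["tcp_pos"])+Rt@T[:3,3]
    return m,K,R,t
def ray(n,uv,s=None):
    m,K,R,t=cam(n,s)
    d=m.get("distortion",m.get("dist"))
    p=cv2.undistortPoints(np.array([[uv]],float),K,None if d is None else np.array(d,float))[0,0]
    v=R@np.array([p[0],-p[1],-1]); return t,v/np.linalg.norm(v)
def onz(n,uv,z,s=None):
    t,v=ray(n,uv,s); return t+v*(z-t[2])/v[2]
def tri(r1,r2):
    (a,u),(b,v)=r1,r2
    k=np.linalg.lstsq(np.c_[u,-v],b-a,rcond=None)[0]
    p,q=a+k[0]*u,b+k[1]*v; return (p+q)/2,np.linalg.norm(p-q)
E
python3 - <<'E'
from h import *
for n in("scene","top"):
    cv2.imwrite(f"pics/{n}0.png",capture(n)); print(camera_model(n))
s=sense();print(s["tcp_pos"],s["ee_rot"],camera_model("wrist"))
E
```

```text
{'mtx': array([[482.27952514,   0.        , 312.40454966],
       [  0.        , 482.27952514, 239.49511955],
       [  0.        ,   0.        ,   1.        ]]), 'xyz': array([1.03656993, 0.65281739, 0.94876844]), 'orientation': array([[-0.81769229, -0.4198175 ,  0.39386875],
       [ 0.57561561, -0.6043505 ,  0.55084221],
       [ 0.00678158,  0.67713642,  0.73582625]])}
{'mtx': array([[519.71550831,   0.        , 321.91711564],
       [  0.        , 519.71550831, 241.44305281],
       [  0.        ,   0.        ,   1.        ]]), 'xyz': array([0.40685832, 0.05812778, 1.20295765]), 'orientation': array([[-7.39775702e-02,  9.74684957e-01, -2.10989464e-01],
       [-9.97259888e-01, -7.23420206e-02,  1.54708396e-02],
       [-1.84209513e-04,  2.11555825e-01,  9.77365898e-01]])}
[0.23096623 0.58033242 0.29128882] [[ 9.29049904e-01 -3.69953910e-01 -6.17159956e-04]
 [-3.69954411e-01 -9.29048118e-01 -1.82420004e-03]
 [ 1.01498640e-04  1.92309392e-03 -9.99998146e-01]] {'mtx': array([[350.98731547,   0.        , 316.02751433],
       [  0.        , 350.98731547, 237.97069104],
       [  0.        ,   0.        ,   1.        ]]), 'tool_from_camera': array([[ 1.28107882e-04,  9.58649266e-01,  2.84590175e-01,
         7.76948899e-02],
       [ 9.99999806e-01,  5.05128417e-05, -6.20302355e-04,
        -2.80273796e-04],
       [-6.09027856e-04,  2.84590200e-01, -9.58649074e-01,
        -9.24350029e-02],
       [ 0.00000000e+00,  0.00000000e+00,  0.00000000e+00,
         1.00000000e+00]])}
```

View pics/scene0.png

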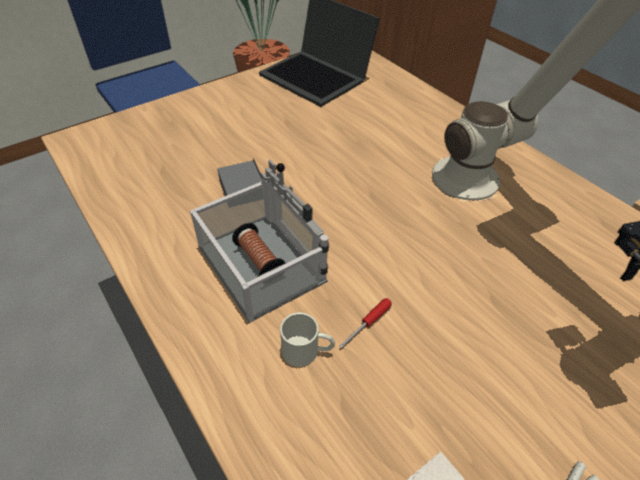

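View pics/top0.png

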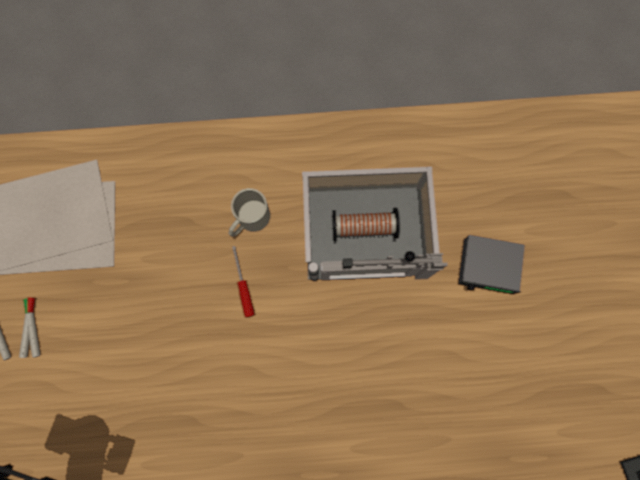

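The scene view shows the knob at about (281,167). In the top view the knob is at about (409,256) and the hinge cap at about (314,268); the gate runs nearly along world y. Next I triangulate.

Run:
```python
from h import *
def blob(f,c,r=9):
    im=cv2.imread(f).max(axis=2); u,v=c; p=im[v-r:v+r+1,u-r:u+r+1]
    n,l,st,ce=cv2.connectedComponentsWithStats((p<45).astype(np.uint8))
    i=min(range(1,n),key=lambda i:np.hypot(*(ce[i]-r))-st[i,4]*.05); return ce[i]+np.array([u-r,v-r]),st[i]
a,sa=blob("pics/scene0.png",(281,167),7); b,sb=blob("pics/top0.png",(409,256),8)
print(a,sa,b,sb,tri(ray("scene",a),ray("top",b)), onz("top",b,.226))
h=onz("top",(314,268),.15); k=onz("top",b,.226); print(h,k-h,np.linalg.norm((k-h)[:2]),np.degrees(np.arctan2(*(h-k)[[0,1]])))
im=cv2.imread("pics/top0.png")[215:305,290:470]; cv2.imwrite("pics/c.png",cv2.resize(im,None,fx=4,fy=4,interpolation=2))
```

```text
[280.         167.30769231] [ 3  4  7  8 39] [409.1875 256.4   ] [ 4  4 10 10 80] (array([ 0.57734705, -0.12258478,  0.22390524]), np.float64(0.0019491507227503721)) [ 0.5762432  -0.12152021  0.226     ]
[0.57981034 0.06176941 0.15      ] [-0.00356714 -0.18328963  0.076     ] 0.18332433532380377 1.114936394016379
```

View pics/c.png

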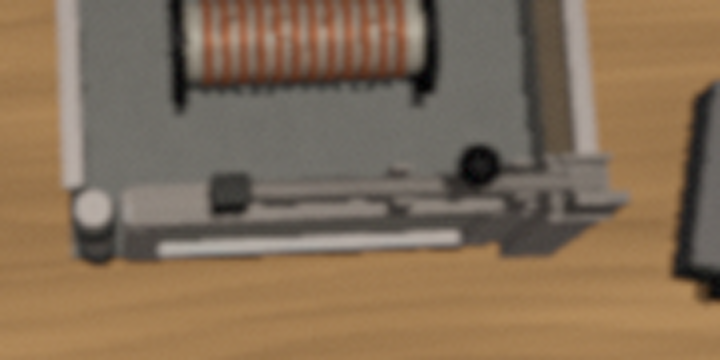

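Knob at (0.577, -0.122, 0.225), which fits the given 226 mm height and 187 mm radius. The gate line is about 1° from world y. I go above it with the jaws along x for a wrist look.

```bash
python3 -m inch '[{"hand":0,"slide":[3,-5,8],"yaw":-0.1},{"hand":0,"slide":[34.6,-70.2,8],"yaw":-1.21},{"hand":0,"slide":[34.6,-70.2,8],"yaw":-1.21},{"hand":0,"slide":[34.6,-70.2,8],"yaw":-1.21},{"hand":0,"slide":[34.6,-70.2,8],"yaw":-1.21},{"hand":0,"slide":[34.6,-70.2,8],"yaw":-1.21},{"hand":0,"slide":[34.6,-70.2,8],"yaw":-1.21},{"hand":0,"slide":[34.6,-70.2,8],"yaw":-1.21},{"hand":0,"slide":[34.6,-70.2,8],"yaw":-1.21},{"hand":0,"slide":[34.6,-70.2,8],"yaw":-1.21}]'; python3 -c "
from station import sense;s=sense();print(s)"
```

```text
time_s: 1.35
tcp_pos: [0.4968, 0.042, 0.3649]
ee_rot: [[-0.018, -1.0, -0.0], [-1.0, 0.018, 0.0], [-0.0, 0.0, -1.0]]
wrist_force: [1.5, 1.0, 1.1]
gripper_width: 1.001
{'time_s': 1.35, 'joints': array([ 2.35182027e+01,  6.89713906e+00, -9.58566056e+00, -1.22242702e-02,
       -7.35183435e+01, -2.45344490e+01]), 'joint_velocities': array([-61.75517278,  15.86215228,  20.86826055,   0.10486352,
        -4.71775362,  61.30275001]), 'effort': array([  3.29050362, -28.53467882,  18.05110753,   4.27129269,
        -0.09925095,  -0.71582308]), 'tcp_pos': array([0.49680487, 0.04198086, 0.36494107]), 'ee_rot': array([[-1.77964446e-02, -9.99841626e-01, -9.99275532e-05],
       [-9.99841615e-01,  1.77964265e-02,  1.79633621e-04],
       [-1.77826818e-04,  1.03108566e-04, -9.99999979e-01]]), 'wrist_force': array([1.46520964, 0.98092231, 1.11285821]), 'moment': array([ 0.1535718 , -0.19096451, -0.00900735]), 'gripper_width': 1.0008409599554295}
```

```bash
python3 -m inch '[{"hand":0,"slide":[6.5,-13.5,0],"yaw":0},{"hand":0,"slide":[6.5,-13.5,0],"yaw":0},{"hand":0,"slide":[6.5,-13.5,0],"yaw":0},{"hand":0,"slide":[6.5,-13.5,0],"yaw":0},{"hand":0,"slide":[6.5,-13.5,0],"yaw":0},{"hand":0,"slide":[6.5,-13.5,0],"yaw":0}]'
python3 - <<'E'
from h import *
s=sense(); im=capture("wrist"); cv2.imwrite("pics/w1.png",im)
m,K,R,t=cam("wrist",s)
for n,P in dict(knob=(.577,-.122,.225),hinge=(.58,.062,.15)).items():
    c=R.T@(np.array(P)-t); print(n,K[0,2]+K[0,0]*c[0]/-c[2],K[1,2]+K[1,1]*c[1]/c[2])
print(s["tcp_pos"])
E
```

```text
time_s: 2.1
tcp_pos: [0.5611, -0.09, 0.3652]
ee_rot: [[-0.016, -1.0, 0.0], [-1.0, 0.016, 0.0], [-0.0, -0.0, -1.0]]
wrist_force: [-0.3, -0.0, 1.3]
gripper_width: 1.002
knob 291.04927345679323 205.34803678149677
hinge 299.6316023418007 367.7428658708403
[ 0.5611063  -0.09003523  0.3652068 ]
```

View pics/w1.png

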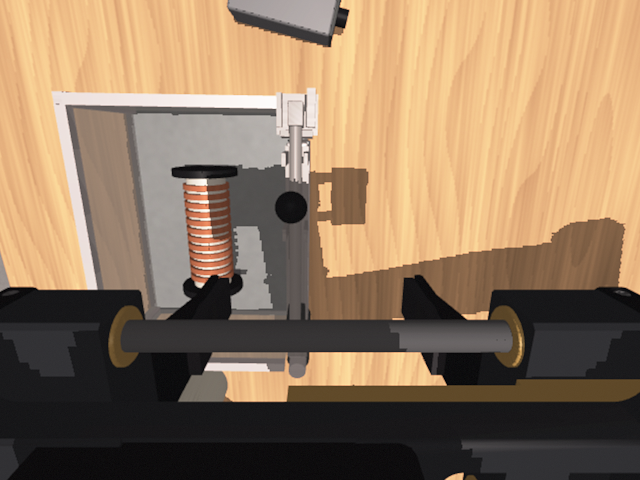

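The wrist view has the knob at (291,207) against a predicted (291,205), so the position is good to about 1 mm. The hinge at (297,370) puts the gate tilt at about 1.5°. I move over, lower and close.

```bash
python3 -m inch '[{"hand":0,"slide":[1.6,-3.3,0],"yaw":-0.01},{"hand":0,"slide":[1.6,-3.3,-4.5],"yaw":-0.01},{"hand":0,"slide":[1.6,-3.3,-9],"yaw":-0.01},{"hand":0,"slide":[1.6,-3.3,-9],"yaw":-0.01},{"hand":0.5,"slide":[1.6,-3.3,-9],"yaw":-0.01},{"hand":1,"slide":[1.6,-3.3,-9],"yaw":-0.01},{"hand":1,"slide":[1.6,-3.3,-9],"yaw":-0.01},{"hand":1,"slide":[1.6,-3.3,-9],"yaw":-0.01},{"hand":1,"slide":[1.6,-3.3,-9],"yaw":-0.01},{"hand":1,"slide":[1.6,-3.3,-9],"yaw":-0.01}]'
```

```text
time_s: 3.4
tcp_pos: [0.5774, -0.1241, 0.275]
ee_rot: [[-0.028, -1.0, -0.0], [-1.0, 0.028, -0.0], [0.0, 0.0, -1.0]]
wrist_force: [-0.4, -0.6, -0.0]
gripper_width: 0.401
```

```bash
python3 -m inch '[{"hand":1,"slide":[0,0,0],"yaw":0},{"hand":1,"slide":[0,0,0],"yaw":0},{"hand":1,"slide":[0,0,0],"yaw":0},{"hand":1,"slide":[0,0,0],"yaw":0},{"hand":1,"slide":[0,0,0],"yaw":0},{"hand":1,"slide":[0,0,0],"yaw":0}]'
```

```text
time_s: 4.15
tcp_pos: [0.5775, -0.124, 0.2749]
ee_rot: [[-0.028, -1.0, -0.0], [-1.0, 0.028, -0.0], [0.0, 0.0, -1.0]]
wrist_force: [-0.2, -1.2, 0.1]
gripper_width: 0.231
```

```bash
python3 -m inch '[{"hand":1,"slide":[0,0,0],"yaw":0},{"hand":1,"slide":[0,0,0],"yaw":0},{"hand":1,"slide":[0,0.1,0.3],"yaw":0},{"hand":1,"slide":[0,0.2,0.5],"yaw":0},{"hand":1,"slide":[0,0.3,0.7],"yaw":0},{"hand":1,"slide":[0,0.4,0.9],"yaw":0},{"hand":1,"slide":[0,0.5,1.1],"yaw":0},{"hand":1,"slide":[0,0.5,1.1],"yaw":0}]'
python3 - <<'E'
from h import *
cv2.imwrite("pics/w2.png",capture("wrist"))
E
```

```text
time_s: 5.15
tcp_pos: [0.5775, -0.119, 0.2861]
ee_rot: [[-0.028, -1.0, 0.0], [-1.0, 0.028, 0.0], [-0.0, -0.0, -1.0]]
wrist_force: [0.8, -1.4, -2.4]
gripper_width: 0.232
```

View pics/w2.png

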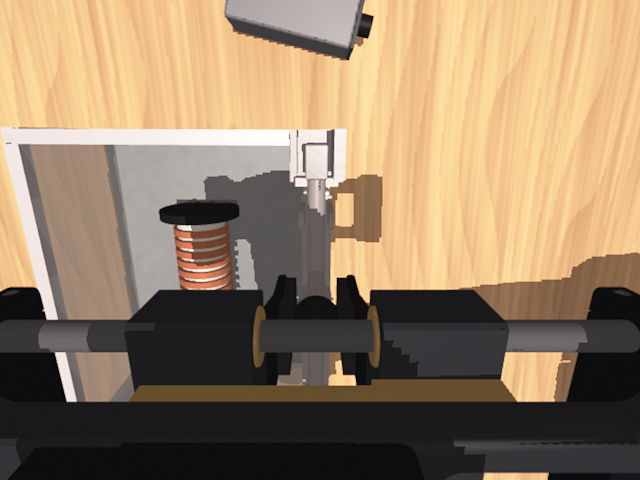

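The ball is held between the pads at (316,310). The nose at (318,160) is up, and the wrist force of -2.4 N in z matches the rod's weight. I draw next.

```bash
python3 -m inch '[{"hand":1,"slide":[0.01,0.4,0.1],"yaw":0},{"hand":1,"slide":[0.02,0.8,0.1],"yaw":0},{"hand":1,"slide":[0.03,1.2,0.1],"yaw":0},{"hand":1,"slide":[0.04,1.7,0.1],"yaw":0},{"hand":1,"slide":[0.06,2.2,0.1],"yaw":0},{"hand":1,"slide":[0.08,2.7,0.1],"yaw":0},{"hand":1,"slide":[0.09,3.2,0.1],"yaw":0},{"hand":1,"slide":[0.1,3.7,0.1],"yaw":0},{"hand":1,"slide":[0.1,3.7,0.1],"yaw":0}]'
python3 - <<'E'
from h import *
cv2.imwrite("pics/w3.png",capture("wrist"))
E
```

```text
time_s: 6.32
tcp_pos: [0.5785, -0.0813, 0.2868]
ee_rot: [[-0.028, -1.0, 0.0], [-1.0, 0.028, 0.001], [-0.001, -0.0, -1.0]]
wrist_force: [0.8, 1.4, -3.2]
gripper_width: 0.226
```

View pics/w3.png

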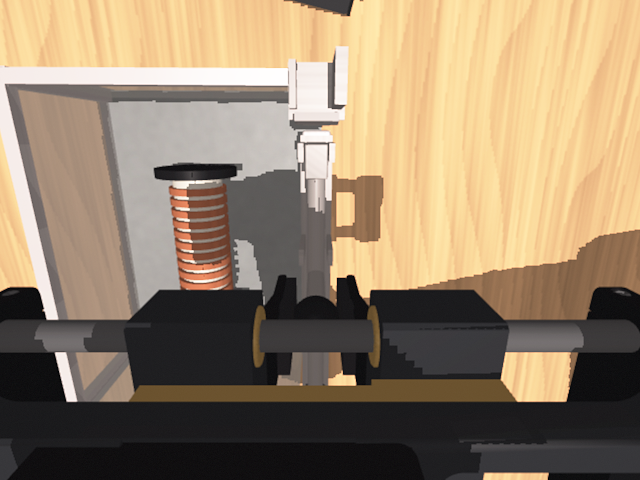

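The nose at (316,155) is well clear of the keeper at (315,95), at about 38 mm draw. The knob's radius from the hinge is now about 143 mm. I swing 20° clockwise on that arc.

```bash
python3 -m inch '[{"hand":1,"slide":[-0.5,0.02,0],"yaw":-0.035},{"hand":1,"slide":[-1.0,0.06,0],"yaw":-0.07},{"hand":1,"slide":[-1.5,0.12,0],"yaw":-0.105},{"hand":1,"slide":[-2.0,0.19,0],"yaw":-0.14},{"hand":1,"slide":[-2.5,0.28,0],"yaw":-0.175},{"hand":1,"slide":[-2.97,0.38,0],"yaw":-0.209},{"hand":1,"slide":[-3.46,0.51,0],"yaw":-0.244},{"hand":1,"slide":[-3.94,0.65,0],"yaw":-0.279},{"hand":1,"slide":[-4.42,0.81,0],"yaw":-0.314},{"hand":1,"slide":[-4.88,0.98,0],"yaw":-0.349}]'; python3 -m inch '[{"hand":1,"slide":[0,0,0],"yaw":0},{"hand":1,"slide":[0,0,0],"yaw":0},{"hand":1,"slide":[0,0,0],"yaw":0},{"hand":1,"slide":[0,0,0],"yaw":0}]'
python3 - <<'E'
from h import *
s=sense();cv2.imwrite("pics/w4.png",capture("wrist"));cv2.imwrite("pics/top4.png",cv2.resize(capture("top")[200:320,280:480],None,fx=4,fy=4,interpolation=2))
print(np.abs(s["joint_velocities"]).max())
E
```

```text
time_s: 7.62
tcp_pos: [0.5298, -0.0723, 0.2873]
ee_rot: [[-0.37, -0.929, 0.002], [-0.929, 0.37, -0.0], [-0.0, -0.002, -1.0]]
wrist_force: [3.8, 0.6, -4.6]
gripper_width: 0.23
time_s: 8.12
tcp_pos: [0.5298, -0.0725, 0.2871]
ee_rot: [[-0.368, -0.93, 0.0], [-0.93, 0.368, -0.0], [0.0, -0.0, -1.0]]
wrist_force: [2.7, -1.1, -2.7]
gripper_width: 0.228
0.06441955862050941
```

View pics/w4.png

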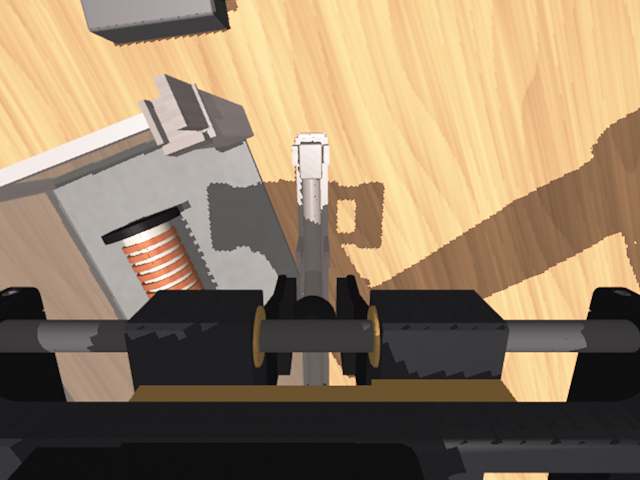

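View pics/top4.png

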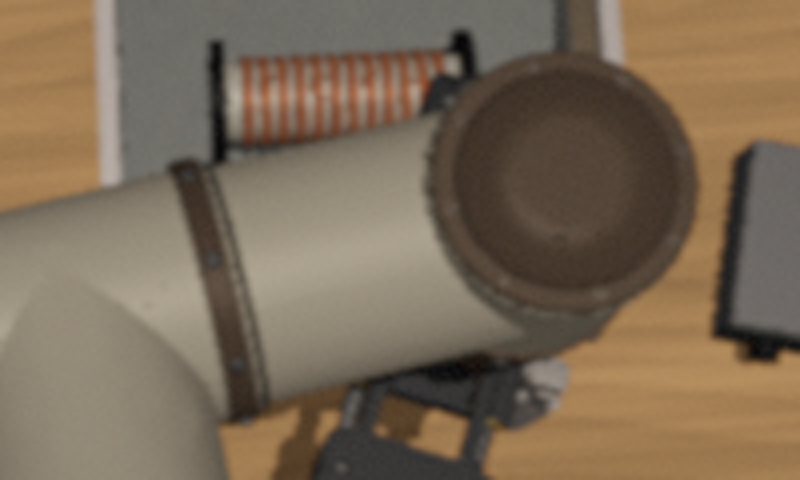

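The rod and leaf are still in line with the jaws, clear of the keeper at (200,115). The top view is blocked by the arm. From the TCP position the gate angle is about 20°, and the arm is still.

```bash
python3 -c "
from station import finish_job,sense
s=sense();print(s['tcp_pos'],s['wrist_force'],s['gripper_width']);finish_job()"
```

```text
[ 0.52972031 -0.07250315  0.28704419] [ 2.36974202 -1.20395564 -3.05830463] 0.23233130743444078
the job is handed in; nothing more can be done
```

The gate is open about 20° and the gripper is still holding the bolt's ball knob. I gripped the knob from above, lifted it about 11 mm, drew the bolt about 38 mm so the nose cleared the keeper, then swung the gate on the hinge arc. I handed the job in at about 8 s.

**Last checks:**
- **Gate angle:** about 19.8° from the tool position and the measured hinge point. The jaws' turn agrees at about 20°.
- **Stillness and forces:** the arm was at rest. The wrist force was about 4 N, which fits the gate spring and the rod's weight. I never pressed near the limits at any reading I took.
- **Bolt:** the last wrist picture shows the rod in line with the jaws and the nose free of the keeper.
- **Control box, screwdriver and mug:** the arm's path stayed well above them. I did not measure their positions again.

**Checks that disagreed or failed:**
- The gripper opening read about 20 mm on the 22 mm ball, yet the grip held throughout.
- The final top picture was blocked by the arm, so it confirmed nothing about the gate.

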